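Free the slotted keeper of an antenna rotator held by a left-hand hub knob

ROBOT

A 6-joint arm with a two-finger parallel gripper is mounted at the origin on the work surface. World frame = base frame: x ahead of the robot, y to its left, z up, the work surface at z = 0. Lengths are in mm, angles in degrees, forces in N, time in s.
With the tool pointing down it reaches from about 300 to 850 mm from the base axis. Payload 4.2 kg.
Tool frame: the origin (TCP) lies midway between the tips of the shut fingers; the grasp point (between the pads) lies 19 mm behind it; z points along the fingers, x is the direction in which the jaws open and shut, and the axes are right-handed (so a half turn about z gives the same grasp; the last joint's range is limited). The gripper opens to 91 mm and grips with 3 to 60 N. Pads are 32 mm wide; open, the fingers measure 118 mm over their backs; the gripper's body (76 mm by 178 mm) begins 60 mm behind the grasp point.
Start: joints at [63.484, 18.312, 89.639, -0, 72.044, -1.146], TCP at [246.375, 519.56, 213.976] pointing down, gripper open.
Joint ranges: [-177.97, 177.97], [-48.28, 115.42], [12.27, 149.76], [-77.06, 257.06], [2.81, 150.46], [-146.56, 146.56]. Speed limits (degrees/s): [147.25, 147.25, 180, 180, 180, 180].

INTERFACE

Orientations are given as [roll, pitch, yaw] about the fixed x, y, z axes, in that order (R = Rz(yaw) Ry(pitch) Rx(roll)).
In Python, from workcell import monitor, vision, job, models gives the robot as it stands.
- The arm moves only by the shell command python3 -m creep 'ROWS' [FORCE]. ROWS is text: rows parted by semicolons, each of 7 numbers parted by spaces: the shift along the world's x, y, z in cm, then the turn, a rotation vector about the world's x, y, z in rad, then the gripper's target within -1 to 1 (shut at 1, half-way at 0, fully open at -1). In form: tx ty tz ax ay az hand; .... A call has 1 to 12 rows; each row shifts and turns the pose as measured when the row begins; what a row does not reach is not made up. A row lasts 1/12 s, in which the tool goes at most 41.7 mm and 7.16 degrees, less where a joint would pass 70% of its speed; a pose out of reach is approached as far as the arm can. A call is refused whole if a number of a shift passes 4.17 or a number of a turn 0.125, either way. A call with a gripper value outside its range is refused whole. The fingers move at their own pace and stop on an object; FORCE is the grip in N (left out, the last holds). Time passes only in rows, so rows that do not move let the fingers close. It gives the time, the measured TCP pose, the force and the opening at its end, in the units of the state.
- monitor.state(): the state, without advancing time (a new reading comes with each control period).
- vision.grab_frame(name): name is "scene" or "top"; returns a dict with "img" (384x512x3 uint8, red, green, blue), "mtx" (3x3 intrinsics, pixels), "dist_coeffs" ([k1, k2, p1, p2, k3] as OpenCV has them; the pictures are not rectified), "view" (4x4, takes a point from world to camera coordinates). Camera axes: x right, y down, z forward; pixel columns grow to the right and rows downward; lengths in mm; the calibration is good to about 2 mm. A picture is of the moment at which its call begins. There is no depth.
- job.job_done(): hands the job in, once; it reports no verdict.
Trained networks look in the newest picture that a camera, given by its name, has taken for a name from the list of things; names that differ only in an ending like _2 or _b are one class to them, and where a whole thing is asked for, a point or a joint stands for the part that bears it (a point fixed in the world has none). Each returns a list of dicts, best first, with "confidence" (0 to 1); they miss things now and then, are a little off and sometimes report something else, mostly with a low value. They report only what shows in the picture. A call takes as long as a camera call.
- models.search_frame(camera, query): "rect" ([left, top, right, bottom] in pixels, round what is visible of it).
- models.mark_of(camera, query): "at" ([column, row] in pixels: a listed point, or the origin of a listed thing).
The state is a dict: "time_s": time; "qpos": joint angles; "qvel": joint speeds; "effort": joint torques, N m; "ee_pos": TCP position; "ee_rot": TCP orientation; "force": force on the tool from outside, world axes, zero at the start; "torque": the same for the moment, N m; "gripper_width": finger opening in mm.
Only numpy, scipy, OpenCV 4.12 (cv2) and the standard library are available. Lean on these libraries where they do the work, as an engineer would, in place of code of your own. Each camera call takes 0.05 s, during which the arm holds its last target.

TASK

The hub knob on top of the antenna rotator has a left-hand thread: loosen it by turning it clockwise, feeling that it gives and never forcing it, either tighter or against its end stop, until the slotted keeper plate under it comes free. Then draw the keeper out sideways by its tab without straining it, set it down flat, right way up, in the grey parts tray (no dropping it in from above), and let go. Leave the other things on the table alone and the knob loosened.

Things in the scene. Friction and masses are not known exactly. Their poses are not given: they have to be found in the camera images.
- rotator: Antenna rotator: round upright grey cast-metal housing fixed to the table, foot 164 mm across, flat deck on top 144 mm across, 130 mm above the table. Origin: centre of its underside; z up along the hub axis; +x is the level way the keeper slides out. Two guide rails on the deck, x = -27 to +43 mm, 8 mm high, inner faces at y = +-25.5 mm.
- knob_top (a point): Centre of the hub knob's top, on the hub axis; 175.5 mm above the table when tight. Black hexagonal knob, 36 mm across flats, hexagon 34 mm tall; below it a steel flange 36 mm across, 6 mm thick, over the keeper. z up; x is square to one pair of flats (the others at +-60 degrees). Turns and rises with the knob.
- keeper: Loose slotted steel plate, about 0.16 kg, 5 mm thick, on the deck under the knob. Origin: underside, on the hub axis when in place (1-2 mm play); z up, x towards its tab, as the rotator's x. 48 mm wide from x = -30 to +20 mm, with a 14 mm slot open to -x round the 11 mm hub screw, then a 26 mm wide neck to x = +85 mm.
- keeper_tab (a point): Grip point on the keeper's tab: an upright steel post, 16 x 16 mm, 34 mm tall, on the neck at x = +75 mm from the keeper's origin. The point lies on the post's axis, 30 mm above the plate's underside, 9 mm below the post's top. Axes as the keeper's.
- keeper_mid (a point): Middle of the keeper's underside, 30 mm from its origin towards the tab. Axes as the keeper's.
- tray_in (a point): Centre of the inner floor of the grey open parts tray, fixed on the table: 200 x 150 mm outside, long side along its x, 30 mm high, walls and floor 5 mm, so the floor is 5 mm above the table. The keeper (115 x 48 mm) lies flat in it, best lengthwise.
- meter: Grey meter box 70 x 100 x 60 mm, loose bystander; origin at the centre of its underside.
- screwdriver: Screwdriver lying on the table, loose bystander.
- jar: Pale jar, 60 mm in diameter, 75 mm tall, loose bystander; origin at the centre of its underside.
- book: Blue book lying flat, 163 x 223 x 25 mm, loose bystander; origin at the centre of its underside.
- hub (a point): Hub shaft at deck height; x as the rotator's while unstrained. LEFT-HAND thread: clockwise from above loosens, rise 2 mm per rad, friction 0.15 N m. Starts 0 to 0.8 rad from tight; end stop 3.0 rad from tight. The shaft gives springily, 1.5 N m per rad; twisting it over 0.35 rad (0.5 N m) either way is forcing. Keeper free from about 4 mm rise (2 rad), with easy room at the end stop.
- keeper_lip (a point): Top of the keeper between its two lips (x = -24.5 mm). They stand 4 mm above the plate, x = -29 to -20 mm, and catch on the knob's flange: it cannot be drawn out along +x before the knob has risen. Drawn out 60 mm or more it is clear of the knob and can be lifted. Straining it against rotator or knob: over 20 N.

How it is judged:
By the outcome, as a careful person would: the job done as asked, in the order asked, and still so for the second after the job is handed in, with the robot touching nothing.
It also fails if it takes over 72 s, if anything falls off the work surface, if the arm or the gripper's body presses on something with over 40 N, if the wrist force passes 120 N, or if a joint passes its speed limit or range.

## Working session

There is one attempt and no reset: what is moved stays moved. The work goes in short steps, Python scripts to look and compute and a shell command to move; the robot and the scene stay as the last step left them, time stands still between calls to the robot, and variables do not carry over. Pictures are saved under pics/ and viewed, and the job is handed in when it is done.

```bash
ls; mkdir -p pics; cat > h.py <<'E'
import numpy as np, cv2
from workcell import monitor, vision, job, models
def grab(n,f=None):
    d=vision.grab_frame(n)
    if f: cv2.imwrite('pics/'+f,cv2.cvtColor(d['img'],cv2.COLOR_RGB2BGR))
    return d
def ray(d,px):
    K=np.array(d['mtx'],float);D=np.array(d['dist_coeffs'],float);V=np.array(d['view'],float)
    p=cv2.undistortPoints(np.array([[px]],float),K,D)[0,0]
    R=V[:3,:3];t=V[:3,3]
    o=-R.T@t; v=R.T@np.array([p[0],p[1],1]); return o,v
def atz(d,px,z):
    o,v=ray(d,px); return o+v*(z-o[2])/v[2]
def proj(d,P):
    V=np.array(d['view'],float)
    r=cv2.Rodrigues(V[:3,:3])[0]
    return cv2.projectPoints(np.array(P,float).reshape(-1,1,3),r,V[:3,3],np.array(d['mtx'],float),np.array(d['dist_coeffs'],float))[0][:,0]
def tri(d1,p1,d2,p2):
    o1,v1=ray(d1,p1);o2,v2=ray(d2,p2)
    A=np.stack([v1,-v2],1);s=np.linalg.lstsq(A,o2-o1,rcond=None)[0]
    a=o1+s[0]*v1;b=o2+s[1]*v2
    return (a+b)/2,np.linalg.norm(a-b)
E
python3 - <<'E'
from h import *
a=grab('scene','s0.png');b=grab('top','t0.png')
Z=dict(rotator=0,knob_top=177,keeper=130,keeper_tab=160,keeper_mid=130,tray_in=5,meter=0,screwdriver=0,jar=0,book=0,hub=130,keeper_lip=135)
for n,z in Z.items():
    A=models.mark_of('scene',n);B=models.mark_of('top',n)
    print(n,z,[(round(q['confidence'],2),np.round(q['at']),np.round(atz(a,q['at'],z)[:2])) for q in A[:2]],'|',[(round(q['confidence'],2),np.round(q['at']),np.round(atz(b,q['at'],z)[:2])) for q in B[:2]], np.round(tri(a,A[0]['at'],b,B[0]['at'])[0]) if A and B else '')
print(monitor.state())
E
```

```text
pics
rotator 0 [(0.98, array([241., 217.]), array([533.,  65.]))] | [(0.68, array([270., 196.]), array([539.,  62.]))] [539.  64.   5.]
knob_top 177 [(0.6, array([244., 174.]), array([538.,  79.]))] | [(0.71, array([272., 192.]), array([539.,  64.]))] [539.  71. 178.]
keeper 130 [(0.52, array([244., 183.]), array([518.,  78.]))] | [(0.73, array([271., 197.]), array([529.,  64.])), (0.62, array([268., 194.]), array([537.,  71.]))] [528.  72. 137.]
keeper_tab 160 [] | [(0.83, array([298., 194.]), array([534.,  -9.]))] 
keeper_mid 130 [(0.55, array([240., 217.]), array([687.,  71.])), (0.46, array([228., 185.]), array([531.,  28.]))] | [(0.75, array([284., 191.]), array([544.,  28.]))] [551.  42.  17.]
tray_in 5 [(0.6, array([241., 182.]), array([330.,  60.])), (0.58, array([146., 217.]), array([ 536., -252.]))] | [(0.72, array([371., 191.]), array([ 554., -249.]))] [554. -58. 203.]
meter 0 [(0.82, array([249., 263.]), array([737.,  95.])), (0.72, array([242., 184.]), array([338.,  66.]))] | [(0.95, array([263., 130.]), array([743.,  86.])), (0.43, array([152., 178.]), array([592., 430.
[... 835 characters left out ...]
195.]), array([533.,  62.]))] [541.  91. 145.]
{'time_s': 1.3, 'qpos': array([ 6.34835795e+01,  1.83110807e+01,  8.96414301e+01, -7.87043625e-04,
        7.20440945e+01, -1.14436829e+00]), 'qvel': array([-0.1139684 , -0.05493522,  0.04924268, -0.03756345, -0.07701292,
       -0.00137839]), 'effort': array([-1.06419000e-03, -4.12355268e+01, -2.32233256e+01,  7.28508364e-02,
        3.76969180e-02, -2.92649190e-06]), 'ee_pos': array([246.37090804, 519.53784292, 213.96765021]), 'ee_rot': array([ 1.79999184e+02, -3.37915596e-03,  6.46281905e+01]), 'force': array([-0.43059515,  0.11473816, -0.187109  ]), 'torque': array([ 0.01072185,  0.02663823, -0.00170397]), 'gripper_width': 91.17924513456784}
```

```bash
python3 - <<'E'
import cv2
t=cv2.imread('pics/t0.png');s=cv2.imread('pics/s0.png')
cv2.imwrite('pics/t0z.png',cv2.resize(t[150:240,220:340],None,fx=6,fy=6,interpolation=cv2.INTER_CUBIC))
cv2.imwrite('pics/s0z.png',cv2.resize(s[150:240,190:310],None,fx=6,fy=6,interpolation=cv2.INTER_CUBIC))
E
```

```text
(no output)
```

View pics/t0.png

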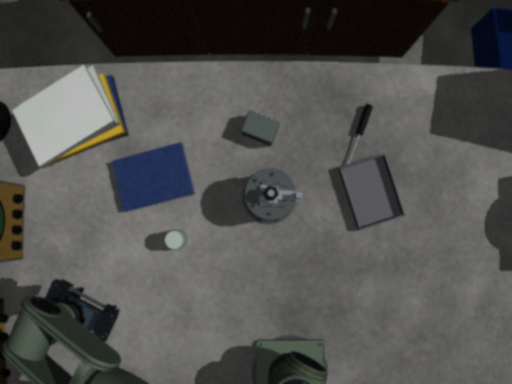

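View pics/s0.png

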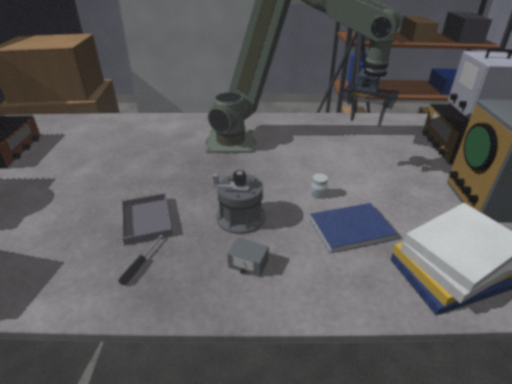

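View pics/t0z.png

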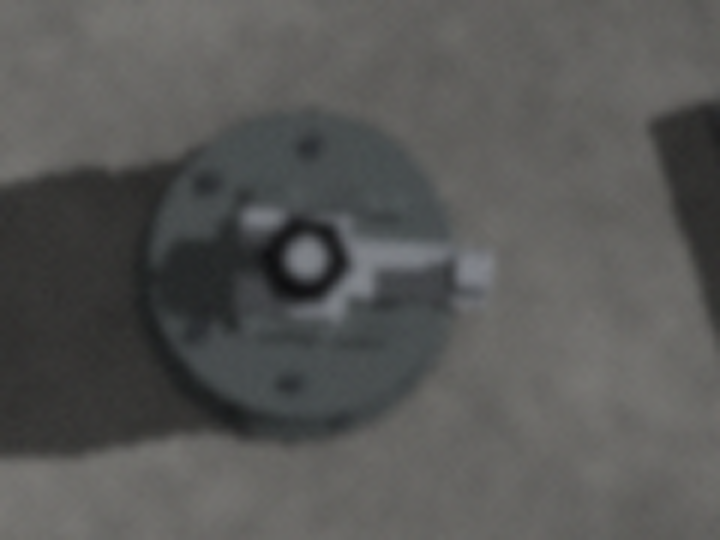

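View pics/s0z.png

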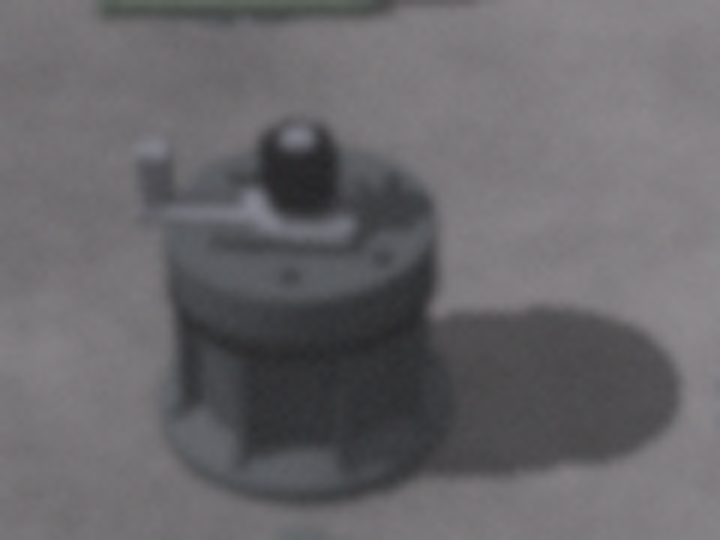

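The top view has the rotator at about (270,194), with its tab pointing right to (299,195) (world −y). The tray is at (371,191). Next I'll refine this with averaged frames and a model overlay.

```bash
cat >> h.py <<'E'
def Rz(a): a=np.radians(a); return np.array([[np.cos(a),-np.sin(a)],[np.sin(a),np.cos(a)]])
def place(pts,c,yaw): 
    pts=np.array(pts,float); o=pts.copy(); o[:,:2]=pts[:,:2]@Rz(yaw).T+np.array(c); return o
def circ(r,z,n=48):
    t=np.linspace(0,2*np.pi,n,endpoint=False); return np.c_[r*np.cos(t),r*np.sin(t),0*t+z]
def hexa(z,r=18/np.cos(np.pi/6)):
    t=np.pi/6+np.arange(6)*np.pi/3; return np.c_[r*np.cos(t),r*np.sin(t),0*t+z]
def overlay(d,img,polys,crop,f,sc=6):
    x0,x1,y0,y1=crop
    I=cv2.resize(img[y0:y1,x0:x1],None,fx=sc,fy=sc,interpolation=cv2.INTER_CUBIC)
    I=cv2.convertScaleAbs(cv2.cvtColor(I,cv2.COLOR_RGB2BGR),alpha=1.5)
    for P,c in polys:
        q=(proj(d,P)-[x0,y0]+.5)*sc-.5
        cv2.polylines(I,[np.round(q).astype(int)],True,c,1,cv2.LINE_AA)
    cv2.imwrite('pics/'+f,I)
def keeper_polys(c,yaw,z=130):
    out=[[-30,-24,z+5],[20,-24,z+5],[20,-13,z+5],[85,-13,z+5],[85,13,z+5],[20,13,z+5],[20,24,z+5],[-30,24,z+5]]
    post=lambda zz:[[67,-8,zz],[83,-8,zz],[83,8,zz],[67,8,zz]]
    return [(place(out,c,yaw),(0,255,0)),(place(post(z+39),c,yaw),(0,255,255))]
E
python3 - <<'E'
from h import *
import pickle
fr={}
for n in('scene','top'):
    L=[grab(n) for _ in range(4)]
    d=L[0]; d['img']=np.mean([x['img'] for x in L],0).round().astype(np.uint8); fr[n]=d
pickle.dump(fr,open('f0.pkl','wb'))
c=(539,64);ky=-85;hy=0
for n,crop in(('top',(220,340,150,240)),('scene',(190,310,150,240))):
    d=fr[n]
    print(n, np.round(-np.array(d['view'])[:3,:3].T@np.array(d['view'])[:3,3]), np.round(d['dist_coeffs'],3))
    overlay(d,d['img'],[(place(circ(72,130),c,0),(255,0,0)),(place(circ(82,0),c,0),(255,0,255)),(place(hexa(177),c,hy),(0,0,255))]+keeper_polys(c,ky),crop,n+'_o1.png')
E
```

```text
top [ 460.  100. 1327.] [-0.158  0.     0.     0.     0.   ]
scene [1440.  114.  766.] [-0.05  0.    0.    0.    0.  ]
```

View pics/top_o1.png

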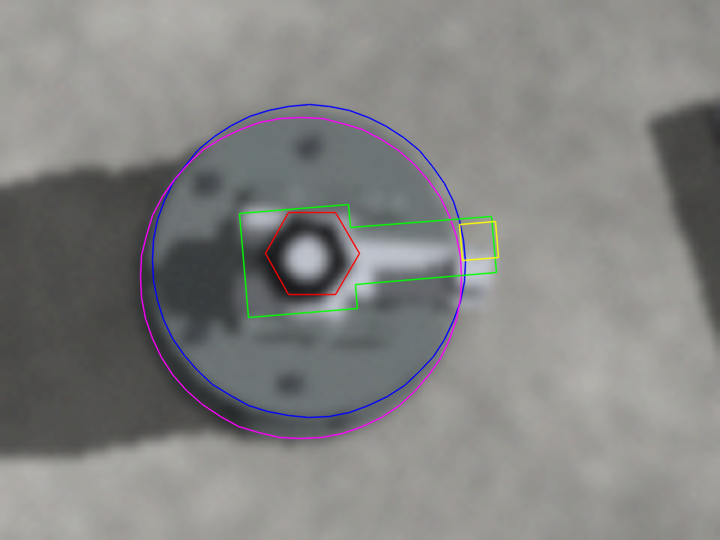

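View pics/scene_o1.png

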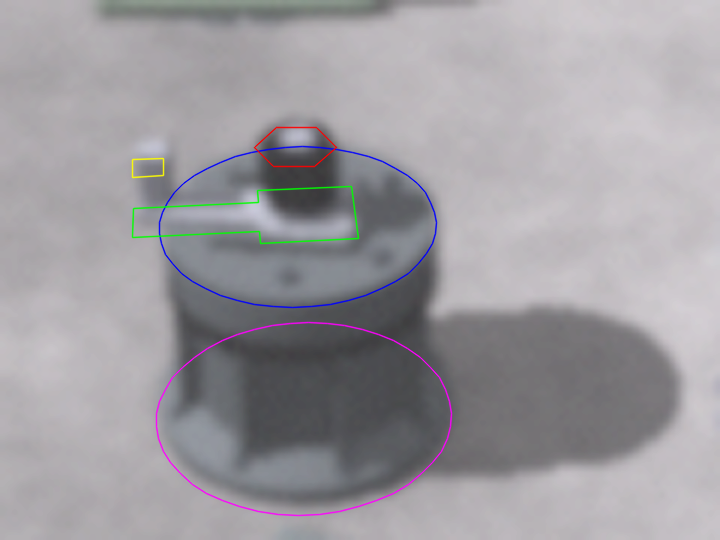

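```bash
cat >> h.py <<'E'
from scipy.optimize import minimize
from scipy.ndimage import map_coordinates,gaussian_filter
def gradimg(img,s=0.8):
    g=gaussian_filter(img.astype(float),(s,s,0)); gy=np.gradient(g,axis=0);gx=np.gradient(g,axis=1)
    return np.sqrt((gx**2+gy**2).sum(2))
def dens(P,n=12):
    P=np.array(P,float);Q=np.roll(P,-1,0);t=np.linspace(0,1,n,endpoint=False)[:,None]
    return np.concatenate([a+(b-a)*t for a,b in zip(P,Q)])
def score(d,G,P):
    q=proj(d,P); return map_coordinates(G,[q[:,1],q[:,0]],order=1).mean()
E
python3 - <<'E'
from h import *
import pickle
fr=pickle.load(open('f0.pkl','rb'))
def best(d,fn,grids):
    G=gradimg(d['img']); import itertools
    R=sorted([(score(d,G,fn(*p)),p) for p in itertools.product(*grids)],reverse=True)
    return [(round(r[0],2),tuple(np.round(r[1],1).tolist())) for r in R[:4]]
xs=np.arange(528,550,1.);ys=np.arange(54,80,1.)
for n in fr:
    d=fr[n]
    print(n,'deck',best(d,lambda x,y:place(circ(72,130),(x,y),0),(xs,ys)))
    # white cap
    x0,x1,y0,y1=(262,280,184,201) if n=='top' else (232,248,166,178)
    g=d['img'][y0:y1,x0:x1].mean(2)
    print(g.round().astype(int))
d=fr['top']
print('hex',best(d,lambda x,y,a:dens(place(hexa(176),(x,y),a)),(np.arange(530,545,1.),np.arange(58,72,1.),np.arange(0,60,5))))
print('hexsc',best(fr['scene'],lambda x,y,a:dens(place(hexa(176),(x,y),a)),(np.arange(530,555,1.),np.arange(58,82,1.),np.arange(0,60,5))))
print('post',best(d,lambda x,y,a:dens(place([[-8,-8,169],[8,-8,169],[8,8,169],[-8,8,169]],(x,y),a)),(np.arange(515,545,1.),np.arange(-20,0,1.),np.arange(-100,-70,5))))
E
```

```text
scene deck [(np.float64(15.65), (536.0, 64.0)), (np.float64(15.61), (536.0, 65.0)), (np.float64(15.57), (536.0, 63.0)), (np.float64(15.57), (537.0, 64.0))]
[[113 114 113 113 114 114 115 114 115 114 114 115 117 118 119 120]
 [116 116 115 116 115 115 115 115 115 114 116 115 116 118 119 121]
 [116 118 117 117 115 114 112 112 113 114 114 115 116 118 120 121]
 [118 117 116 115 111 107 104 105 107 107 107 111 115 118 120 121]
 [117 115 110 103  98  94  97 101 102  97  92  96 107 116 119 121]
 [115 108  96  86  85  96 108 113 111 100  83  77  89 106 115 118]
 [108  95  78  70  85 107 120 125 123 109  85  66  73  94 109 115]
 [101  80  63  61  81 103 117 119 115 104  82  60  62  81  99 110]
 [ 93  73  53  53  67  83  95  95  94  82  66  52  52  65  87 100]
 [ 87  69  52  48  53  61  66  67  66  59  52  45  47  57  76  91]
 [ 82  66  50  45  45  47  47  48  49  47  46  43  42  54  71  87]
 [ 81  63  50  43  42  42  43  44  43  43  41  40  44  52  70  85]]
top deck [(np.float64(11.39), (538.0, 66.0)), (np.float64(11.36), (539.0, 67.0)), (np.float64(11.33), (539.0, 66.0)), (np.float64(11.28), (
[... 1115 characters left out ...]
 58  89 112 120 121 122]
 [ 69  67  64  54  42  36  33  32  33  37  42  57  86 111 122 114 101  98]
 [ 68  68  67  62  58  56  57  59  65  72  77  90 109 125 123 106  86  77]]
hex [(np.float64(32.46), (536.0, 67.0, 50.0)), (np.float64(32.37), (536.0, 67.0, 45.0)), (np.float64(32.34), (536.0, 67.0, 55.0)), (np.float64(32.3), (536.0, 68.0, 50.0))]
hexsc [(np.float64(19.95), (530.0, 64.0, 35.0)), (np.float64(19.93), (530.0, 64.0, 40.0)), (np.float64(19.9), (530.0, 65.0, 30.0)), (np.float64(19.86), (530.0, 64.0, 45.0))]
post [(np.float64(17.4), (533.0, -9.0, -100.0)), (np.float64(17.34), (533.0, -9.0, -95.0)), (np.float64(17.21), (534.0, -9.0, -95.0)), (np.float64(17.21), (534.0, -9.0, -100.0))]
```

```bash
python3 - <<'E'
from h import *
import pickle
fr=pickle.load(open('f0.pkl','rb'));d=fr['top']
for z in(175.5,177.): print(atz(d,(270.6,192.6),z), atz(fr['scene'],(239.1,172.4),z))
G=gradimg(d['img'],0.6)
for z in (170,176):
  for a in range(-30,30,5):
    m=max((score(d,G,dens(place(hexa(z),(x,y),a))),x,y) for x in np.arange(532,542,.5) for y in np.arange(61,71,.5)); print(z,a,np.round(m,2))
x0,x1,y0,y1=255,287,178,208
for i,a in enumerate((-10,)):
    overlay(d,d['img'],[(place(hexa(176),(536.5,67),a),(0,0,255)),(place(hexa(144),(536.5,67),a),(0,255,255))],(x0,x1,y0,y1),'hx.png',18)
overlay(d,d['img'],[],(x0,x1,y0,y1),'hx0.png',18)
E
```

```text
[536.79644382  66.39578097 175.5       ] [527.59161805  64.67484207 175.5       ]
[536.69598557  66.43976906 177.        ] [529.90665722  64.79972867 177.        ]
170 -30 [ 35.46 536.5   67.  ]
170 -25 [ 35.62 537.    67.  ]
170 -20 [ 35.9 536.5  67.5]
170 -15 [ 36.17 536.5   67.  ]
170 -10 [ 36.22 536.5   67.  ]
170 -5 [ 35.98 536.5   67.  ]
170 0 [ 35.61 536.5   67.5 ]
170 5 [ 35.36 536.5   67.  ]
170 10 [ 35.19 536.5   67.  ]
170 15 [ 35.05 536.5   67.5 ]
170 20 [ 35.03 536.5   67.5 ]
170 25 [ 35.14 536.5   67.5 ]
176 -30 [ 35.51 536.5   67.5 ]
176 -25 [ 35.66 536.5   67.5 ]
176 -20 [ 35.93 536.5   67.5 ]
176 -15 [ 36.12 536.    67.5 ]
176 -10 [ 36.19 536.    67.5 ]
176 -5 [ 36.  536.   67.5]
176 0 [ 35.68 536.    67.5 ]
176 5 [ 35.4 536.   67.5]
176 10 [ 35.18 536.    67.5 ]
176 15 [ 35.03 536.    67.5 ]
176 20 [ 34.96 536.    67.5 ]
176 25 [ 35.14 536.5   67.5 ]
```

View pics/hx.png

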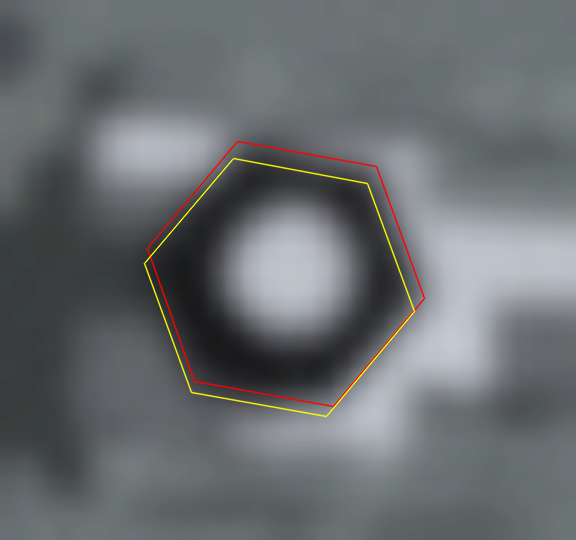

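View pics/hx0.png

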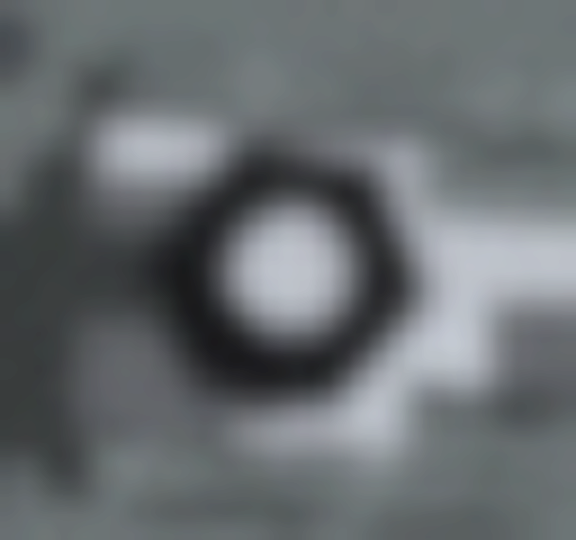

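```bash
python3 -m creep '2.1 -3.2 0.2 0 0 -0.02 -1; 2.1 -3.2 0.2 0 0 -0.02 -1; 2.1 -3.2 0.2 0 0 -0.02 -1; 2.1 -3.2 0.2 0 0 -0.02 -1; 2.1 -3.2 0.2 0 0 -0.02 -1; 2.1 -3.2 0.2 0 0 -0.02 -1; 2.1 -3.2 0.2 0 0 -0.02 -1; 2.1 -3.2 0.2 0 0 -0.02 -1; 2.1 -3.2 0.2 0 0 -0.02 -1; 2.1 -3.2 0.2 0 0 -0.02 -1; 2.1 -3.2 0 0 0 -0.02 -1; 0 0 0 0 0 0 -1'
```

```text
time_s: 2.7
ee_pos: [483.9, 153.0, 235.4]
ee_rot: [179.8, -0.3, 51.9]
force: [0.8, 1.0, 0.0]
gripper_width: 90.9
```

```bash
python3 -m creep '1.7 -2.8 0 0 0 -0.01 -1; 1.7 -2.8 0 0 0 -0.01 -1; 1.5 -2.5 0 0 0 -0.01 -1; 0.3 -0.5 -0.5 0 0 0 -0.5; 0 0 -1 0 0 0 -0.5; 0 0 -1 0 0 0 -0.5; 0 0 0 0 0 0 -0.5;0 0 0 0 0 0 -0.5'
python3 - <<'E'
from h import *
s=monitor.state();print(s['ee_pos'],s['ee_rot'],s['qpos'],s['gripper_width'],s['force'])
for n,crop in(('top',(220,340,150,240)),('scene',(190,310,110,200))):
    d=grab(n)
    e=s['ee_pos']
    overlay(d,d['img'],[(place(circ(18,176),(536.5,66.5),0),(0,0,255)),(place(circ(3,e[2]),e[:2],0),(0,255,255))],crop,n+'_a.png')
E
```

```text
time_s: 3.37
ee_pos: [536.6, 64.3, 207.8]
ee_rot: [180.0, -0.4, 49.9]
force: [-0.4, 0.2, 0.7]
gripper_width: 68.4
[536.64675848  64.31279572 207.80671335] [179.97780862  -0.42194535  49.93570238] [  5.44080025  15.27077213  94.94505684   0.2988735   69.46789266
 -44.59887269] 68.38093800026581 [-0.4361571   0.18772117  0.74033611]
```

View pics/top_a.png

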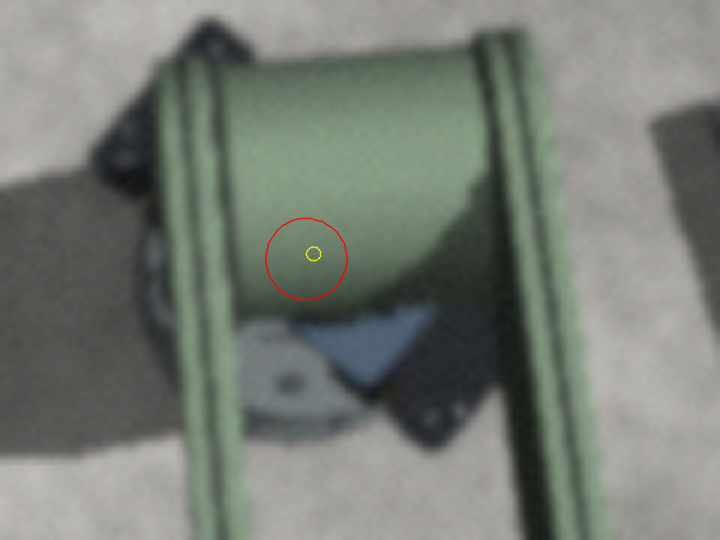

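View pics/scene_a.png

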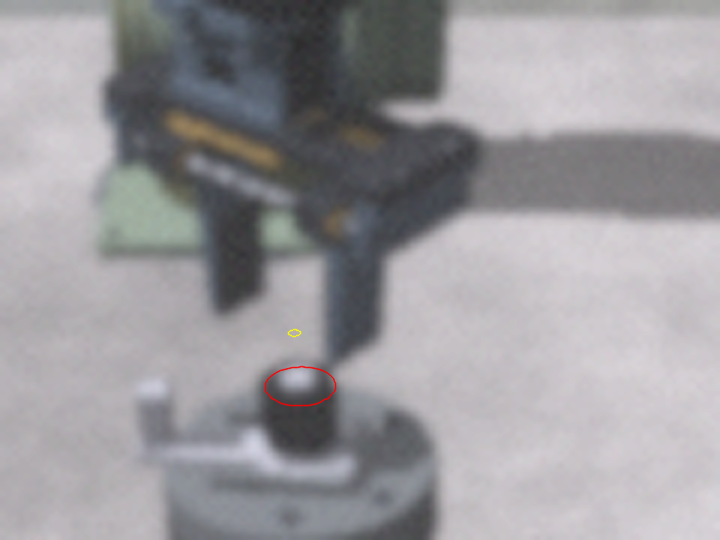

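```bash
python3 -m creep '-0.04 0.12 -1.2 0 0 0 -0.5; 0 0 -1.2 0 0 0 -0.5; 0 0 -1.2 0 0 0 -0.5; 0 0 -1 0 0 0 -0.5; 0 0 -0.8 0 0 0 -0.5; 0 0 -0.3 0 0 0 -0.5; 0 0 0 0 0 0 -0.5' 20
python3 - <<'E'
from h import *
s=monitor.state();print(s['ee_pos'],s['ee_rot'],s['force'],s['torque'])
d=grab('scene');overlay(d,d['img'],[(place(circ(3,s['ee_pos'][2]),s['ee_pos'][:2],0),(0,255,255))],(190,310,110,200),'sb.png')
E
```

```text
time_s: 4.05
ee_pos: [536.7, 70.5, 152.1]
ee_rot: [179.7, -0.8, 50.4]
force: [-0.0, -1.1, 0.2]
gripper_width: 68.3
[536.67979642  70.51254454 152.13766829] [179.67839355  -0.7819828   50.37148539] [-0.00163288 -1.08994508  0.19709102] [-0.01385743  0.03613976  0.0117847 ]
```

View pics/sb.png

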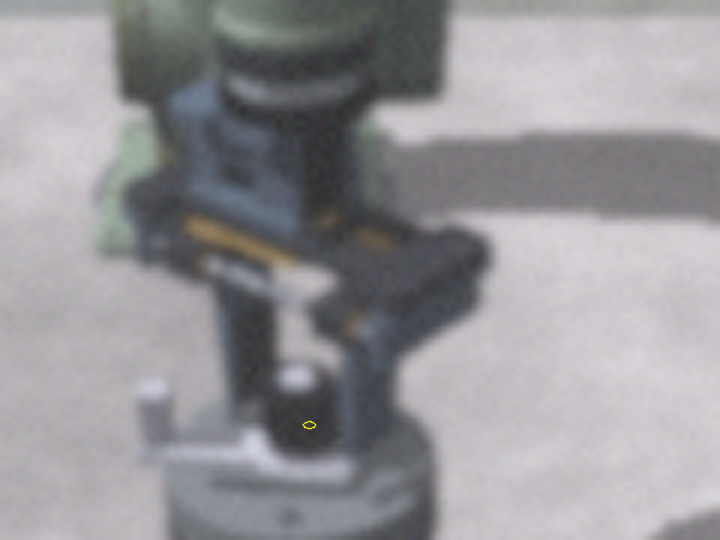

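```bash
python3 -m creep '-0.03 -0.25 -0.15 0.003 0.007 0 -0.5; 0 -0.22 -0.1 0.002 0.007 0 -0.5; 0 0 0 0 0 0 -0.5'
```

```text
time_s: 4.35
ee_pos: [537.5, 65.6, 151.2]
ee_rot: [-179.6, -0.6, 50.4]
force: [0.8, -0.6, 0.5]
gripper_width: 68.8
```

```bash
python3 -m creep '-0.1 0 -0.2 0 0.008 0 -0.2; 0 0 0 0 0 0 0.1; 0 0 0 0 0 0 1; 0 0 0 0 0 0 1; 0 0 0 0 0 0 1;0 0 0 0 0 0 1; 0 0 0 0 0 0 1' 20
python3 - <<'E'
from h import *
s=monitor.state();print(s['ee_pos'],s['ee_rot'],s['force'],s['torque'],s['gripper_width'])
E
```

```text
time_s: 4.93
ee_pos: [537.3, 65.0, 149.9]
ee_rot: [-179.3, -0.3, 50.3]
force: [0.3, -1.0, -0.5]
gripper_width: 35.8
[537.29377288  64.99130859 149.9365921 ] [-179.2754068    -0.34836774   50.32296043] [ 0.31498177 -1.00714429 -0.53620874] [-0.05350852  0.00886782 -0.01307324] 35.768662348492946
```

```bash
python3 -m creep '0 0 0.01 0 0 -0.05 1; 0 0 0.01 0 0 -0.05 1; 0 0 0.01 0 0 -0.05 1'
python3 -c "
from h import *
s=monitor.state();print(s['ee_rot'],s['force'],s['torque'],s['gripper_width'])"
python3 -m creep '0 0 0.01 0 0 -0.05 1; 0 0 0.01 0 0 -0.05 1; 0 0 0.01 0 0 -0.05 1'
python3 -c "
from h import *
s=monitor.state();print(s['ee_rot'],s['force'],s['torque'],s['gripper_width'])"
```

```text
time_s: 5.18
ee_pos: [537.2, 64.9, 150.0]
ee_rot: [-179.3, -0.3, 41.5]
force: [1.2, -0.1, 0.3]
gripper_width: 35.8
[-179.30140642   -0.32037484   41.48731052] [ 1.17353657 -0.0751868   0.34692129] [-0.06915222  0.01878626  0.16992317] 35.76419215988192
time_s: 5.43
ee_pos: [537.1, 64.8, 150.3]
ee_rot: [-179.3, -0.3, 32.6]
force: [-0.2, 0.3, -0.1]
gripper_width: 36.2
[-179.33729558   -0.29762351   32.57018338] [-0.18627647  0.29451239 -0.121614  ] [-0.09914844 -0.06551504  0.16750818] 36.218911946453666
```

```bash
python3 -m creep '0 0 0.02 0 0 -0.1 1; 0 0 0.02 0 0 -0.1 1; 0 0 0.02 0 0 -0.1 1; 0 0 0.02 0 0 -0.1 1; 0 0 0.02 0 0 -0.1 1; 0 0 0.02 0 0 -0.1 1'
python3 -c "
from h import *
s=monitor.state();print(s['ee_rot'],s['force'],s['torque'],s['gripper_width'])"
python3 -m creep '0 0 0.02 0 0 -0.1 1; 0 0 0.02 0 0 -0.1 1; 0 0 0.02 0 0 -0.1 1; 0 0 0.02 0 0 -0.1 1; 0 0 0.02 0 0 -0.1 1; 0 0 0.02 0 0 -0.1 1'
python3 -c "
from h import *
s=monitor.state();print(s['ee_rot'],s['force'],s['torque'],s['gripper_width'])"
```

```text
time_s: 5.93
ee_pos: [536.8, 64.7, 151.6]
ee_rot: [-179.4, -0.3, -3.2]
force: [0.0, -0.8, 0.4]
gripper_width: 35.5
[-179.4195133    -0.26722025   -3.21458722] [ 0.02374135 -0.8013419   0.36300366] [-0.08778812  0.04868653  0.18587184] 35.470488758862224
time_s: 6.43
ee_pos: [536.4, 64.8, 152.8]
ee_rot: [-179.5, -0.3, -39.1]
force: [0.2, -0.3, -0.5]
gripper_width: 35.8
[-179.47295513   -0.28142518  -39.13325327] [ 0.1956129  -0.32691238 -0.52570016] [-0.09854064  0.09540926  0.17893843] 35.83363482285014
```

```bash
S='from h import *
s=monitor.state();print(s["ee_rot"],s["force"],s["torque"],s["gripper_width"])'
python3 -m creep '0 0 0.02 0 0 -0.1 1; 0 0 0.02 0 0 -0.1 1; 0 0 0.02 0 0 -0.1 1; 0 0 0.02 0 0 -0.1 1; 0 0 0.02 0 0 -0.1 1'
python3 -c "$S"
python3 -m creep '0 0 0.01 0 0 -0.05 1; 0 0 0.01 0 0 -0.05 1'
python3 -c "$S"
```

```text
time_s: 6.85
ee_pos: [536.2, 65.1, 153.9]
ee_rot: [-179.5, -0.3, -69.1]
force: [0.2, -0.6, -1.0]
gripper_width: 35.8
[-179.47540507   -0.31829929  -69.06576052] [ 0.20695706 -0.62802143 -0.97175601] [-0.07517772  0.12096544  0.15691611] 35.796278994158975
time_s: 7.02
ee_pos: [536.2, 65.1, 154.1]
ee_rot: [-179.5, -0.3, -75.1]
force: [-0.3, -0.9, -0.8]
gripper_width: 35.7
[-179.46971927   -0.33954282  -75.12747884] [-0.2605955  -0.93044827 -0.83821329] [-0.02405038  0.10017198  0.20209362] 35.71767671927188
```

```bash
S='from h import *
s=monitor.state();print(s["ee_rot"],s["force"],s["torque"],s["gripper_width"])'
python3 -m creep '0 0 0.01 0 0 -0.05 1; 0 0 0 0 0 0 1'
python3 -c "$S"
```

```text
time_s: 7.18
ee_pos: [536.2, 65.2, 154.2]
ee_rot: [-179.5, -0.4, -78.1]
force: [-0.6, -0.2, -0.5]
gripper_width: 35.7
[-179.46462683   -0.36183991  -78.12236767] [-0.57696625 -0.16744033 -0.48260016] [-0.06156892  0.06278098  0.14398119] 35.69089685713831
```

```bash
S='from h import *
s=monitor.state();print(s["ee_rot"][2],s["force"],s["torque"],s["gripper_width"],s["qpos"][5])'
python3 -m creep '0 0 0.01 0 0 -0.05 1; 0 0 0.01 0 0 -0.04 1' >/dev/null
python3 -c "$S"
```

```text
-83.24971632823093 [ 0.01699738 -0.68531452 -0.15688392] [0.0165195  0.11146016 0.14784254] 36.2855801147983 89.3862704250017
```

```bash
S='from h import *
s=monitor.state();print(s["ee_rot"][2],s["force"],s["torque"],s["gripper_width"],s["qpos"][5])'
python3 -m creep '0 0 0.01 0 0 -0.05 1; 0 0 0.01 0 0 -0.04 1' >/dev/null
python3 -c "$S"
```

```text
-88.44578859621454 [ 0.53194264  0.03746957 -0.01845367] [-0.03442248  0.12858676  0.16981275] 36.04977886501563 94.65651241659918
```

```bash
S='from h import *
s=monitor.state();print(s["ee_rot"][2],s["force"],s["torque"],s["gripper_width"],s["qpos"][5])'
python3 -m creep '0 0 0.01 0 0 -0.05 1; 0 0 0.01 0 0 -0.04 1' >/dev/null
python3 -c "$S"
```

```text
-93.64418021428929 [ 0.30989849  0.83924418 -0.35114805] [-0.03029018  0.09308007  0.24498574] 35.89092432789107 99.92247291738772
```

```bash
S='from h import *
s=monitor.state();print(s["ee_rot"][2],s["force"],s["torque"],s["gripper_width"],s["qpos"][5])'
python3 -m creep '0 0 0.01 0 0 -0.05 1; 0 0 0.01 0 0 -0.04 1' >/dev/null
python3 -c "$S"
```

```text
-98.80483380653705 [ 0.46229115 -0.11529725 -0.65973157] [0.01680648 0.0738118  0.33026324] 35.77411620390859 105.15632379687608
```

```bash
S='from h import *
s=monitor.state();print(s["ee_pos"],s["ee_rot"],s["force"],s["torque"],s["gripper_width"],s["qpos"][5])'
python3 -m creep '0 0 0 0 0 0.07 1; 0 0 0 0 0 0.07 1; 0 0 0 0 0 0.06 1; 0 0 0 0 0 0 1' >/dev/null
python3 -c "$S"
```

```text
[536.13640025  65.3030369  154.70664531] [-179.42030682   -0.45243806  -86.51931433] [-0.27566327 -0.54507005 -1.4009008 ] [-0.06711438  0.08209233 -0.0391748 ] 35.896123470902154 92.78973333185532
```

```bash
python3 -m creep '0 0 0 0 0 0 -0.3; 0 0 0 0 0 0 -0.3; 0 0 0 0 0 0 -0.3; 0 0 0.5 0 0 0 -0.3; 0 0 1.5 0 0 0 -0.3; 0 0 2 0 0 0 -0.3; 0 0 2 0 0 0 -0.3; 0 -2 1 0 0 0 -0.3; 0 -2 0 0 0 0 -0.3; 0 -2 0 0 0 0 -0.3;0 -1 0 0 0 0 -0.3; 0 0 0 0 0 0 -0.3'
python3 - <<'E'
from h import *
s=monitor.state();print(s['ee_pos'],s['ee_rot'])
d=grab('scene');e=s['ee_pos']
print([ (q['confidence'],q['at'],atz(d,q['at'],160)) for q in models.mark_of('scene','keeper_tab')])
overlay(d,d['img'],[(place(circ(3,e[2]),e[:2],0),(0,255,255)),(place(circ(18,181),(536.5,65.5),0),(0,0,255))]+keeper_polys((536.5,66),-93.4),(190,310,110,200),'sc.png')
E
```

```text
time_s: 9.18
ee_pos: [535.7, -5.8, 231.2]
ee_rot: [-179.3, -0.4, -86.7]
force: [0.1, -0.2, 0.2]
gripper_width: 59.6
[535.72365892  -5.78854223 231.19916235] [-179.31050385   -0.41881886  -86.67216818]
[(0.58, [213.6, 174.6], array([516.21255256, -15.89602788, 160.        ]))]
```

View pics/sc.png

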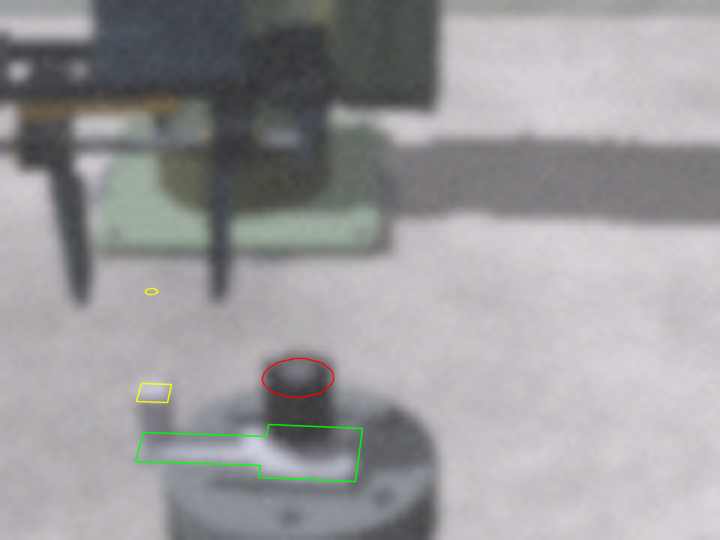

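```bash
python3 -m creep '-0.13 -0.15 -1 -0.006 0.004 -0.06 -0.3; -0.13 -0.15 -1.5 -0.006 0.003 -0.06 -0.3; 0 0 -1.5 0 0 0 -0.3; 0 0 -1 0 0 0 -0.3; 0 0 0 0 0 0 -0.3'
python3 - <<'E'
from h import *
s=monitor.state();print(s['ee_pos'],s['ee_rot'])
E
```

```text
time_s: 9.7
ee_pos: [533.1, -2.5, 179.1]
ee_rot: [-179.7, -0.9, -93.7]
force: [-1.0, -0.1, 0.0]
gripper_width: 59.3
[533.0679404   -2.54565099 179.10685936] [-179.71559778   -0.90982237  -93.65516956]
```

```bash
python3 -m creep '0 -0.4 -0.8 -0.005 0.008 0 -0.3; 0 -0.3 -0.8 0 0.008 0 -0.3; 0 -0.1 -0.8 0 0 0 -0.3; 0 0 -0.8 0 0 0 -0.3; 0 0 0 0 0 0 -0.3'
python3 - <<'E'
from h import *
s=monitor.state();print(s['ee_pos'],s['ee_rot'],s['force'])
d=grab('scene');e=s['ee_pos']
overlay(d,d['img'],[(place(circ(3,e[2]),e[:2],0),(0,255,255))],(190,310,110,200),'sd.png')
E
```

```text
time_s: 10.12
ee_pos: [534.0, -9.8, 144.9]
ee_rot: [179.4, -1.3, -93.5]
force: [-0.9, -0.6, 0.2]
gripper_width: 59.1
[533.96782578  -9.80659482 144.88936599] [179.36533231  -1.25158681 -93.50704797] [-0.87354426 -0.59270745  0.21649087]
```

View pics/sd.png

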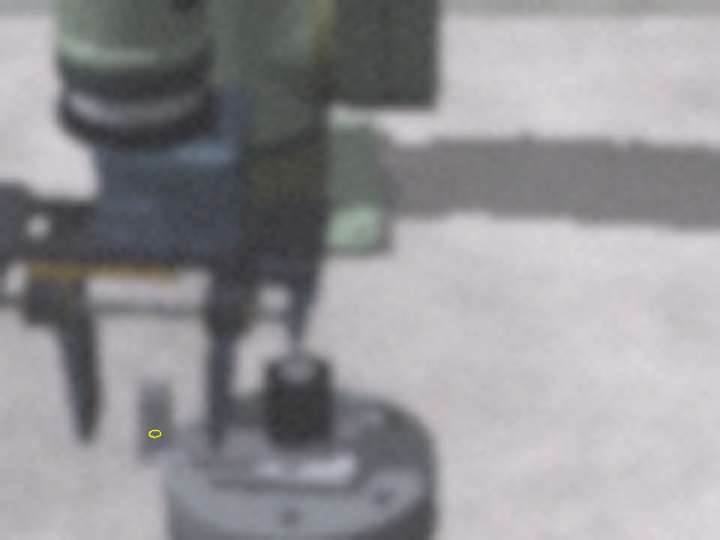

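```bash
python3 -m creep '-0.05 0.05 -0.1 0.011 -0.006 0 -0.3; 0 0 -0.05 0.011 -0.005 0 0.2; 0 0 0 0 0 0 0.5; 0 0 0 0 0 0 1; 0 0 0 0 0 0 1; 0 0 0 0 0 0 1;0 0 0 0 0 0 1' 8
python3 - <<'E'
from h import *
s=monitor.state();print(s['ee_pos'],s['ee_rot'],s['force'],s['torque'],s['gripper_width'])
E
```

```text
time_s: 10.75
ee_pos: [534.9, -9.7, 145.9]
ee_rot: [-179.7, 0.2, -93.6]
force: [0.2, 0.6, 0.5]
gripper_width: 22.0
[534.88242045  -9.68770468 145.87564284] [-179.72911893    0.19890145  -93.56025481] [0.15817074 0.55128999 0.54968438] [-0.05536844  0.1756859   0.05045111] 22.035679208147336
```

```bash
python3 -m creep '0 0 0 0 0 0 1; 0 0 0 0 0 0 1; 0 0 0 0 0 0 1' 8
python3 - <<'E'
from h import *
s=monitor.state();print(s['ee_pos'],s['ee_rot'],s['force'],s['torque'],s['gripper_width'])
E
```

```text
time_s: 11.0
ee_pos: [535.0, -9.7, 146.0]
ee_rot: [-179.7, 0.2, -93.5]
force: [-0.5, -0.3, 0.1]
gripper_width: 15.7
[534.95718944  -9.66766537 146.0253433 ] [-179.70834044    0.1834785   -93.54180087] [-0.46392279 -0.30569552  0.14840531] [-0.13346619  0.16877212  0.01795301] 15.706078427401907
```

```bash
python3 -m creep '0 0 0 0 0 0 0.3; 0 0 0 0 0 0 0.3; -0.15 0 -0.2 0 0 0 0.3; 0 0 -0.2 0 0 0 0.3; 0 0 -0.1 0 0 0 0.3; 0 0 0 0 0 0 1; 0 0 0 0 0 0 1; 0 0 0 0 0 0 1; 0 0 0 0 0 0 1; 0 0 0 0 0 0 1;0 0 0 0 0 0 1' 10
python3 - <<'E'
from h import *
s=monitor.state();print(s['ee_pos'],s['ee_rot'],s['force'],s['torque'],s['gripper_width'])
E
```

```text
time_s: 11.92
ee_pos: [533.2, -9.4, 140.3]
ee_rot: [-179.7, 0.2, -93.5]
force: [-0.2, 0.3, -0.4]
gripper_width: 16.1
[533.2445456   -9.4255064  140.30845679] [-179.73297676    0.19169667  -93.5271066 ] [-0.20381446  0.25436985 -0.3632584 ] [-0.09771231  0.17236287  0.00270804] 16.107232229576862
```

```bash
S='from h import *
s=monitor.state();print(s["ee_pos"],s["ee_rot"],s["force"],s["torque"],s["gripper_width"])'
python3 -m creep '0 0 0 0 0 0 1; 0 0 0 0 0 0 1;-0.01 -0.2 0 0 0 0 1; -0.01 -0.2 0 0 0 0 1' 30; python3 -c "$S"
```

```text
time_s: 12.25
ee_pos: [533.0, -13.0, 140.3]
ee_rot: [-179.7, 0.2, -93.5]
force: [0.2, -0.1, -0.5]
gripper_width: 15.3
[533.02047599 -12.99238706 140.25177002] [-179.74060847    0.23945583  -93.50720521] [ 0.16049324 -0.10459048 -0.483116  ] [ 0.11205994  0.20989018 -0.01779037] 15.267907652209631
```

```bash
S='from h import *
s=monitor.state();print(s["ee_pos"],s["ee_rot"],s["force"],s["torque"],s["gripper_width"])'
python3 -m creep '-0.02 -0.3 0 0 0 0 1; -0.02 -0.3 0 0 0 0 1'; python3 -c "$S"
```

```text
time_s: 12.42
ee_pos: [532.6, -19.1, 140.3]
ee_rot: [-179.7, 0.3, -93.5]
force: [-0.4, 1.2, -0.2]
gripper_width: 16.1
[532.64158241 -19.12116261 140.25613812] [-179.73539077    0.27077103  -93.49637558] [-0.42827349  1.1701946  -0.15469207] [ 0.09630974  0.14129362 -0.02752554] 16.1257774377448
```

Force is about 1 N, so it's sliding freely. I'll keep going in short stages.

```bash
S='from h import *
s=monitor.state();print(s["ee_pos"],s["ee_rot"],s["force"],s["torque"],s["gripper_width"])'
python3 -m creep '-0.03 -0.5 0 0 0 0 1; -0.03 -0.5 0 0 0 0 1;-0.03 -0.5 0 0 0 0 1'; python3 -c "$S"
```

```text
time_s: 12.67
ee_pos: [531.6, -35.4, 140.2]
ee_rot: [-179.7, 0.3, -93.5]
force: [0.7, 1.7, -0.7]
gripper_width: 15.7
[531.59403255 -35.36618028 140.18476226] [-179.74261981    0.28165387  -93.48046832] [ 0.72507399  1.73872876 -0.70695233] [ 0.07775336  0.16614082 -0.02772621] 15.74185072482789
```

```bash
S='from h import *
s=monitor.state();print(s["ee_pos"],s["ee_rot"],s["force"],s["torque"],s["gripper_width"])'
python3 -m creep '-0.03 -0.5 0 0 0 0 1; -0.03 -0.5 0 0 0 0 1;-0.03 -0.5 0 0 0 0 1'; python3 -c "$S"
```

```text
time_s: 12.92
ee_pos: [530.4, -52.5, 140.1]
ee_rot: [-179.8, 0.3, -93.5]
force: [0.3, 0.1, -0.6]
gripper_width: 15.9
[530.41750877 -52.48675393 140.10191026] [-179.75712376    0.27382778  -93.51926869] [ 0.2987073   0.05308748 -0.62618189] [ 0.09769139  0.17159314 -0.004889  ] 15.860564389596554
```

```bash
S='from h import *
s=monitor.state();print(s["ee_pos"],s["ee_rot"],s["force"],s["torque"],s["gripper_width"])'
python3 -m creep '-0.03 -0.6 0 0 0 0 1; -0.03 -0.6 0 0 0 0 1;-0.03 -0.6 0 0 0 0 1;-0.03 -0.6 0 0 0 0 1;-0.03 -0.6 0 0 0 0 1'; python3 -c "$S"
python3 -c "
from h import *
d=grab('scene');overlay(d,d['img'],[],(170,290,120,210),'se.png')"
```

```text
time_s: 13.33
ee_pos: [528.5, -86.0, 140.0]
ee_rot: [-179.8, 0.3, -93.5]
force: [-0.1, 0.9, -0.7]
gripper_width: 15.9
[528.50619086 -86.00310889 139.98892355] [-179.775863      0.26788287  -93.54039112] [-0.08364821  0.88587495 -0.71239689] [0.1612422  0.10649914 0.04969656] 15.903108021798843
```

View pics/se.png

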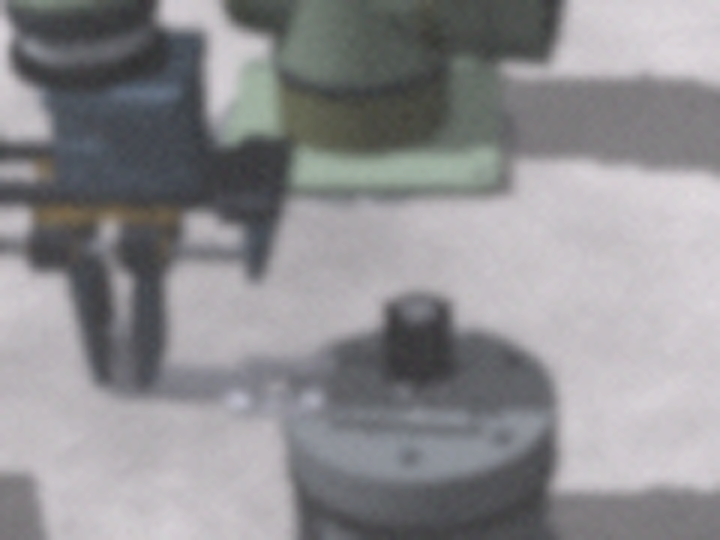

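```bash
python3 -m creep '-0.02 -0.6 0.3 0 0 0 1; 0 -0.6 0.6 0 0 0 1; 0 -1 1.2 0 0 0 1; 0 -1 1.5 0 0 0 1; 0 -1 0.5 0 0 0 1; 0 0 0 0 0 0 1'
python3 - <<'E'
from h import *
import pickle,itertools
s=monitor.state();print(s['ee_pos'],s['ee_rot'],s['force'],s['gripper_width'])
fr=pickle.load(open('f0.pkl','rb'))
rect=lambda a,b,z:np.array([[-a,-b,z],[a,-b,z],[a,b,z],[-a,b,z]],float)
for n in fr:
    d=fr[n];G=gradimg(d['img'])
    f=lambda p:-(score(d,G,dens(place(rect(100,75,30),p[:2],p[2]),40))+score(d,G,dens(place(rect(95,70,5),p[:2],p[2]),40)))
    r=min(((f(p),p) for p in itertools.product(np.arange(535,575,3),np.arange(-265,-230,3),np.arange(0,32,3))))
    m=minimize(f,r[1],method='Nelder-Mead');print(n,m.x,m.fun)
    p=m.x
    overlay(d,d['img'],[(place(rect(100,75,30),p[:2],p[2]),(0,0,255)),(place(rect(95,70,5),p[:2],p[2]),(0,255,255))],(325,415,140,240) if n=='top' else (110,190,180,255),n+'_tr.png',5)
E
```

```text
time_s: 13.88
ee_pos: [526.9, -133.8, 182.7]
ee_rot: [-180.0, 0.1, -93.5]
force: [-0.1, 0.1, -1.7]
gripper_width: 15.8
[ 526.9311475  -133.79633462  182.68961179] [-1.79960811e+02  8.04462925e-02 -9.35091069e+01] [-0.12506914  0.06886242 -1.66177523] 15.811206648427188
scene [ 553.28980046 -244.18768758   16.98243756] -31.759579635591145
top [ 555.88740385 -244.02619343   17.10418131] -34.925216052167386
```

View pics/top_tr.png

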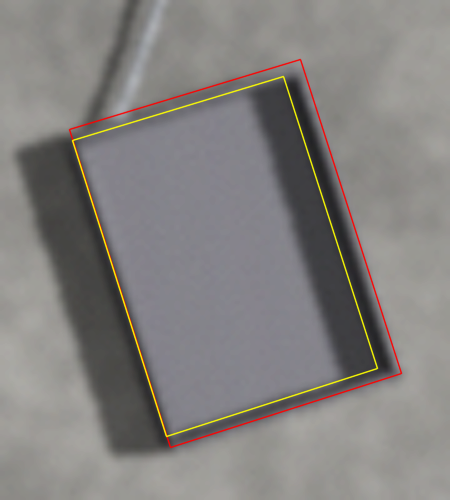

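View pics/scene_tr.png

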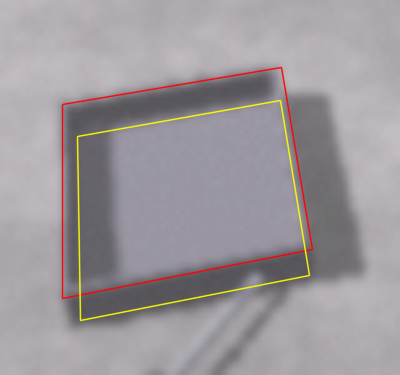

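```bash
python3 -m creep '0.3 -1 0 0 0 0.1 1; 0.5 -1 0 0 0 0.12 1; 0.6 -0.8 0 0 0 0.12 1; 0.6 -0.8 0 0 0 0.12 1; 0.6 -0.8 0 0 0 0.12 1; 0.6 -0.8 0 0 0 0.12 1; 0.6 -0.8 0 0 0 0.12 1; 0.6 -0.8 0 0 0 0.12 1; 0.6 -0.8 0 0 0 0.12 1; 0.6 -0.8 0 0 0 0.12 1; 0.6 -0.6 0 0 0 0.12 1; 0.5 -0.2 0 0 0 0.12 1' 35; python3 -m creep '0 0 0 0 0 0.12 1; 0 0 0 0 0 0.12 1; 0 0 0 0 0 0.1 1; 0 0 0 0 0 0.1 1; 0 0 0 0 0 0 1'
```

```text
time_s: 14.88
ee_pos: [592.9, -228.0, 175.9]
ee_rot: [180.0, 0.7, -8.9]
force: [0.2, 0.4, -2.0]
gripper_width: 16.0
time_s: 15.3
ee_pos: [593.1, -227.5, 170.8]
ee_rot: [-179.7, 0.9, 17.7]
force: [-0.3, 0.1, -1.4]
gripper_width: 15.8
```

```bash
python3 -m creep '0.25 -0.15 -1.5 0 -0.008 -0.005 1; 0.25 -0.15 -2 0 -0.008 -0.005 1; 0 0 -2 0 0 0 1; 0 0 -2 0 0 0 1; 0 0 -1 0 0 0 1; 0 0 0 0 0 0 1'
python3 - <<'E'
from h import *
s=monitor.state();print(s['ee_pos'],s['ee_rot'],s['force'])
e=s['ee_pos'];y=s['ee_rot'][2]
o=e[:2]-Rz(y)@[75,0]
for n,crop in(('top',(310,430,140,240)),('scene',(90,210,130,230))):
    d=grab(n);overlay(d,d['img'],keeper_polys(o,y,e[2]-10.3),crop,n+'_p.png')
E
```

```text
time_s: 15.8
ee_pos: [598.2, -229.3, 81.6]
ee_rot: [-179.9, -0.1, 16.2]
force: [-0.7, -0.7, -2.1]
gripper_width: 15.7
[ 598.2153635  -229.27839097   81.63351101] [-1.79931034e+02 -7.82201922e-02  1.61830189e+01] [-0.6967476  -0.71302364 -2.07434951]
```

View pics/top_p.png

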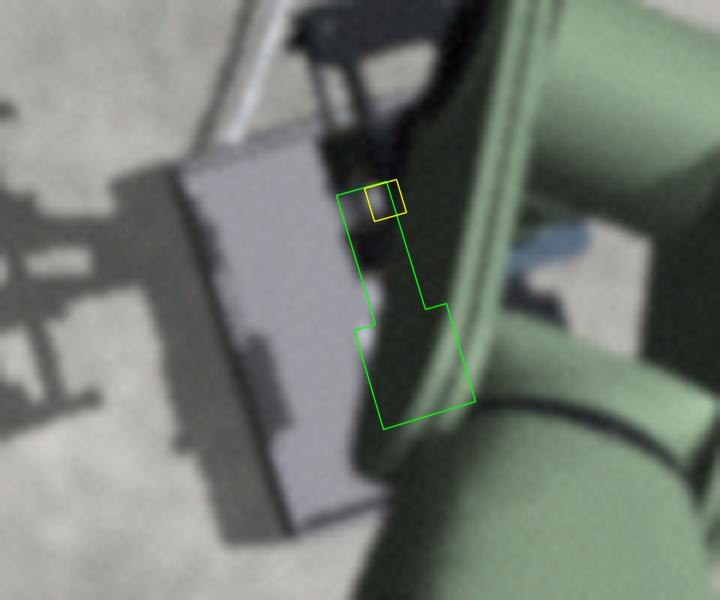

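View pics/scene_p.png

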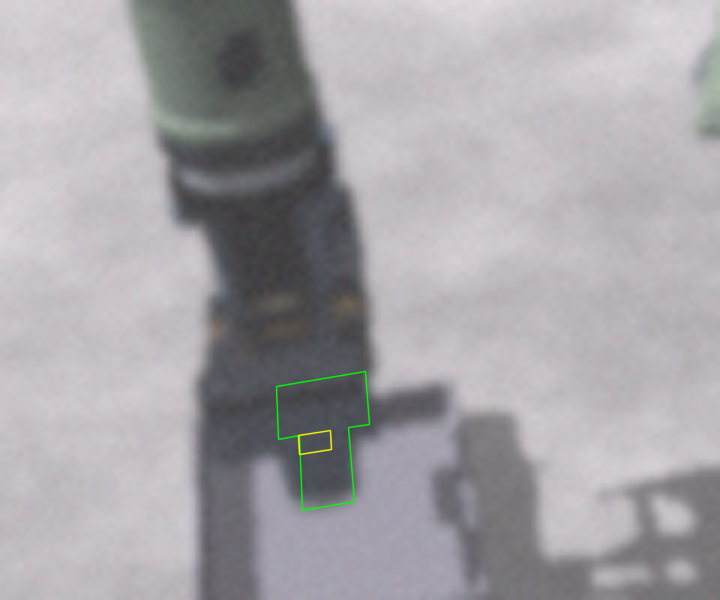

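```bash
python3 -m creep '0 -0.1 -1.5 0 0 0.007 1; 0 0 -1.5 0 0 0.007 1; 0 0 -1 0 0 0 1; 0 0 -0.6 0 0 0 1; 0 0 0 0 0 0 1'; python3 -c "
from h import *
s=monitor.state();print(s['ee_pos'],s['ee_rot'],s['force'])"
```

```text
time_s: 16.32
ee_pos: [604.7, -232.7, 43.7]
ee_rot: [179.4, -0.9, 16.9]
force: [-0.4, -0.2, -1.7]
gripper_width: 15.9
[ 604.71885169 -232.71660278   43.68744967] [179.42326186  -0.90145246  16.8906051 ] [-0.37707127 -0.18117995 -1.6736683 ]
```

```bash
python3 -m creep '-0.4 0.1 -0.4 0.003 0.01 0 1; -0.3 0.1 -0.5 0.002 0.008 0 1; -0.1 0 -0.5 0 0 0 1; 0 0 0 0 0 0 1'; python3 -c "
from h import *
s=monitor.state();print(s['ee_pos'],s['ee_rot'],s['force'])"
```

```text
time_s: 16.65
ee_pos: [597.7, -231.1, 31.3]
ee_rot: [179.9, -0.1, 16.8]
force: [0.2, 0.6, -2.0]
gripper_width: 15.9
[ 597.65225813 -231.13093517   31.31313329] [ 1.79885187e+02 -1.17057074e-01  1.68488553e+01] [ 0.16098827  0.62362673 -2.01024475]
```

Plate underside is about 21 mm, and contact is expected near TCP z ≈ 15.

```bash
S='from h import *
s=monitor.state();print(s["ee_pos"],s["ee_rot"],s["force"])'
python3 -m creep '0 0 -0.4 0 0 0 1; 0 0 -0.4 0 0 0 1; 0 0 -0.2 0 0 0 1; 0 0 0 0 0 0 1'; python3 -c "$S"
```

```text
time_s: 16.98
ee_pos: [598.0, -231.2, 20.8]
ee_rot: [179.8, -0.2, 16.8]
force: [0.4, -0.7, -2.4]
gripper_width: 16.1
[ 597.95242643 -231.24386743   20.76534123] [ 1.79848215e+02 -1.66169801e-01  1.68386965e+01] [ 0.37160339 -0.65491971 -2.40441439]
```

```bash
S='from h import *
s=monitor.state();print(s["ee_pos"],s["ee_rot"],s["force"],s["torque"])'
python3 -m creep '0 0 -0.2 0 0 0 1; 0 0 -0.15 0 0 0 1; 0 0 0 0 0 0 1'; python3 -c "$S"
python3 -m creep '0 0 -0.08 0 0 0 1; 0 0 0 0 0 0 1'; python3 -c "$S"
```

```text
time_s: 17.23
ee_pos: [598.1, -231.3, 16.9]
ee_rot: [179.8, -0.2, 16.8]
force: [-0.6, -0.5, -2.8]
gripper_width: 15.8
[ 598.09348938 -231.32653244   16.8883317 ] [ 1.79841230e+02 -1.74669447e-01  1.68365058e+01] [-0.55509018 -0.52244516 -2.84544161] [-0.05141538 -0.02916327 -0.01221665]
time_s: 17.4
ee_pos: [598.2, -231.4, 16.0]
ee_rot: [179.8, -0.2, 16.8]
force: [-0.4, -0.0, -2.6]
gripper_width: 15.8
[ 598.20829437 -231.36337889   16.0480322 ] [179.83304294  -0.18215796  16.83949028] [-0.4023655  -0.00412066 -2.56905057] [-0.01943754  0.03186042 -0.00328574]
```

```bash
S='from h import *
s=monitor.state();print(s["ee_pos"],s["ee_rot"],s["force"],s["torque"])'
python3 -m creep '0 0 -0.06 0 0 0 1; 0 0 0 0 0 0 1'; python3 -c "$S"
python3 -m creep '0 0 -0.05 0 0 0 1; 0 0 0 0 0 0 1'; python3 -c "$S"
```

```text
time_s: 17.57
ee_pos: [598.4, -231.5, 15.9]
ee_rot: [179.8, -0.2, 16.8]
force: [-0.8, 0.5, -0.4]
gripper_width: 15.7
[ 598.35943623 -231.45681708   15.93619851] [179.81565571  -0.19714234  16.83894275] [-0.7829369   0.46749755 -0.36820139] [-0.01781408  0.15563109  0.019939  ]
time_s: 17.73
ee_pos: [598.4, -231.5, 15.9]
ee_rot: [179.8, -0.2, 16.8]
force: [-0.5, 0.4, -1.7]
gripper_width: 15.7
[ 598.39812655 -231.46742165   15.903472  ] [179.80479488  -0.20115687  16.84389498] [-0.47366095  0.40111872 -1.73985905] [ 0.04284891  0.09963583 -0.01235586]
```

```bash
S='from h import *
s=monitor.state();print(s["ee_pos"],s["force"],s["torque"])'
python3 -m creep '0 0 -0.08 0 0 0 1; 0 0 0 0 0 0 1'; python3 -c "$S"
python3 -m creep '0 0 -0.08 0 0 0 1; 0 0 0 0 0 0 1'; python3 -c "$S"
```

```text
time_s: 17.9
ee_pos: [598.4, -231.5, 15.8]
ee_rot: [179.8, -0.2, 16.8]
force: [-1.6, -0.4, 0.4]
gripper_width: 15.9
[ 598.42131663 -231.49459551   15.78813356] [-1.57018763 -0.3631999   0.40866404] [-0.03972265  0.35127555 -0.00650257]
time_s: 18.07
ee_pos: [598.4, -231.5, 15.7]
ee_rot: [179.8, -0.2, 16.8]
force: [-0.7, 0.1, 1.4]
gripper_width: 15.2
[ 598.42537449 -231.49602822   15.66743017] [-0.72898377  0.09545064  1.35177409] [-0.02407782  0.46455983 -0.01576747]
```

```bash
python3 -m creep '0 0 0 0 0 0 1; 0 0 0 0 0 0 1' 4; python3 -m creep '0 0 0 0 0 0 0.6; 0 0 0 0 0 0 0.4; 0 0 0 0 0 0 0.2; 0 0 0 0 0 0 0.2; 0 0 0 0 0 0 0.2'
python3 -m creep '0 0 0.5 0 0 0 0.2; 0 0 1.2 0 0 0 0.2; 0 0 2 0 0 0 0.2; 0 0 3 0 0 0 0.2; 0 0 3 0 0 0 0.2; 0 0 3 0 0 0 0.2; 0 0 2 0 0 0 0.2; -2 0 1 0 0 0 0.2;-3 0 0 0 0 0 0.2; -3 0 0 0 0 0 0.2; -3 0 0 0 0 0 0.2; -3 0 0 0 0 0 0.2'
python3 -m creep '-3 0 0 0 0 0 0.2;-3 0 0 0 0 0 0.2;-2 0 0 0 0 0 0.2;0 0 0 0 0 0 0.2'
python3 - <<'E'
from h import *
y=16.8;o=np.array([598.4,-231.5])-Rz(y)@[75,0]
for n,crop in(('top',(310,430,140,240)),('scene',(90,210,150,250))):
    d=grab(n,n+'_end.png');overlay(d,d['img'],keeper_polys(o,y,5),crop,n+'_q.png')
E
```

```text
time_s: 18.23
ee_pos: [598.5, -231.4, 15.4]
ee_rot: [179.8, -0.2, 16.8]
force: [0.1, 0.0, -0.0]
gripper_width: 16.1
time_s: 18.65
ee_pos: [599.3, -231.9, 15.0]
ee_rot: [179.7, -0.3, 16.8]
force: [-0.1, 0.1, -0.1]
gripper_width: 36.3
time_s: 19.65
ee_pos: [460.3, -231.8, 191.1]
ee_rot: [179.1, -1.1, 17.1]
force: [-0.1, 0.4, 1.4]
gripper_width: 36.3
time_s: 19.98
ee_pos: [371.4, -230.3, 195.9]
ee_rot: [178.9, -1.1, 17.0]
force: [-0.2, 0.4, -0.4]
gripper_width: 36.8
```

View pics/top_q.png

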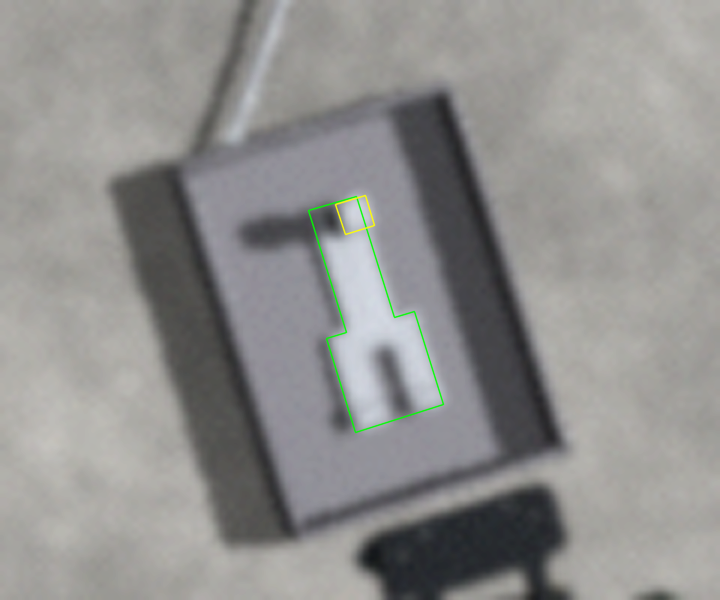

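View pics/scene_q.png

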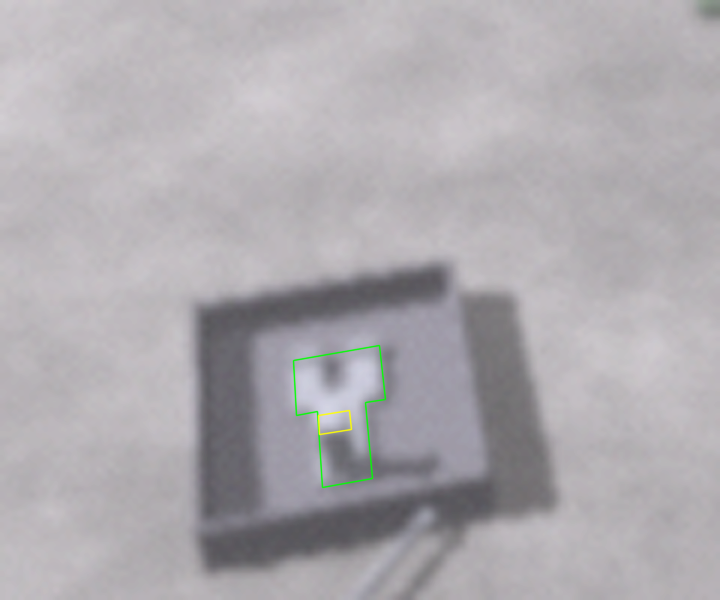

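View pics/scene_end.png

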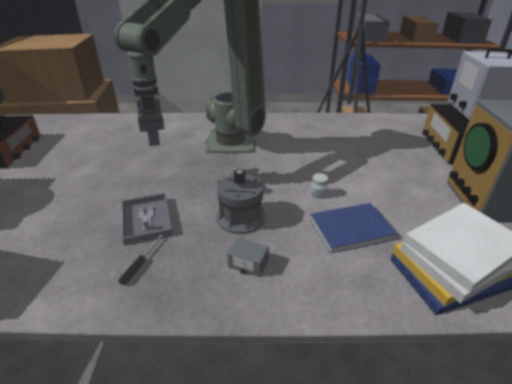

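The keeper lies flat and upright in the tray, at about (345–400, 180–210) in the top view, and the overlay matches. The knob is still raised and the bystanders haven't moved. The arm is clear, so I'm handing in.

```bash
python3 -m creep '0 0 0 0 0 0 0.2; 0 0 0 0 0 0 0.2'; python3 -c "
from h import *
print(job.job_done())"
```

```text
time_s: 20.25
ee_pos: [377.4, -231.9, 197.5]
ee_rot: [178.6, -1.5, 17.1]
force: [-0.3, -0.3, 0.3]
gripper_width: 36.2
the job is handed in; nothing more can be done
None
```

The keeper is out and lying flat, right way up, in the grey parts tray. The knob is left loosened, and I handed the job in at about 20 s of the 72 s allowed.

- **Knob:** I turned it clockwise about 2.5 rad in one grip. The torque held at about 0.17 N m while it gave. It rose to 0.33 N m when I felt the end stop, under the 0.5 N m limit. I stopped there, turned back about 0.2 rad to let the shaft relax, then released it.
- **Keeper:** I drew it out 76 mm by its tab. The force read after each stage stayed under 2 N. I then lifted it, turned it and lowered it until the floor was felt, at about 3 N, with TCP height 15.7–15.9 mm against about 15.3 expected. Only then did I let go.
- **Last checks:** Both camera pictures show the keeper flat in the tray, matching the predicted outline. The knob is still up, and the meter, screwdriver, jar and book look undisturbed. The arm was clear and touching nothing.
- **Disagreements:** The two cameras differed by up to 9 mm on the knob's x position; I used the top camera's value, and the grasp fitted it. The tool drifted about 5–7 mm sideways during some of the faster descents, and I corrected that before each contact.

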